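Push the vial rack down the reader's lane

TASK

Push the white vial rack, which stands askew in front of the rack reader, straight and central down the lane between the two metal guide rails until it is fully home against the reader's front. Neither the rack nor the robot may touch either rail. Only push the rack, keeping it flat on the bench and never lifting or tipping it, leave the other things where they stand, and finish with the hand clear of everything.

Things in the scene. Friction and masses are not known exactly. Their poses are not given: they have to be found in the camera images.
- rack: the box to push: white vial rack 110 mm long (x axis), 70 wide (y axis), 50 tall with plain vertical sides; fifteen capped amber vials fixed in its top (64 mm tall in all); about 0.35 kg, loose on the bench, ordinary friction. Origin: centre of its underside. Same either way round. Starts before the lane's open mouth, off to one side and askew.
- reader: rack reader: fixed white housing 160 mm deep, 220 wide, 172 tall; its flat rigid front face is the lane's end stop. Origin: on the bench in that face, mid-lane. x axis: along the lane in the pushing direction (housing at x > 0), y left of that, z up. With the rack fully home, the rack's origin is at x = -55 mm, y = 0 in this frame.
- lane_mouth (a point): middle of the lane's open end, on the bench, at x = -170, y = 0 mm in the reader's frame; axes as the reader's. The lane is bare bench, 170 mm long, straight, 90 mm wide between the rails' inner faces (y = +45 and -45 mm), so a centred, square rack has 10 mm to spare on each side.
- rail_left: the lane's left guide rail: fixed straight dark steel bar, 170 mm long, 10 mm wide, 22 mm tall, parallel to the lane; origin under its centre, at x = -85, y = +50 mm in the reader's frame
- rail_right: the lane's right guide rail, the same bar at y = -50 mm in the reader's frame; origin under its centre
- vial_a: one of three loose capped amber vials, 23 mm wide, 50 mm tall, standing on the bench near the lane; origin under its centre
- vial_b: a loose capped amber vial like vial_a
- vial_c: a loose capped amber vial like vial_a, on the robot side of the lane
- beaker: loose glass beaker, 66 mm wide, 75 mm tall, beyond the lane as seen from the robot; origin under its centre
- tip_box: loose blue pipette-tip box with clear top, 120 x 82 x 70 mm tall; not the rack to push; origin under its centre
- reagent_bottle: loose amber bottle with blue cap, 70 mm wide, 150 mm tall; origin under its centre
- jar: loose glass jar with white cap, 60 mm wide, 80 mm tall; origin under its centre
Not all that is in view belongs to the job. Leave any green, red or turquoise look-alike of the rack alone.

How it is judged:
By the outcome, as a careful person would: the job done as asked, in the order asked, and still so for the second after the job is handed in, with the robot touching nothing.
It also fails if it takes over 58 s, if anything falls off the work surface, if the arm or the gripper's body presses on something with over 40 N, if the wrist force passes 120 N, or if a joint passes its speed limit or range.

ROBOT

A 6-joint arm with a two-finger parallel gripper is mounted at the origin on the work surface. World frame = base frame: x ahead of the robot, y to its left, z up, the work surface at z = 0. Lengths are in m, angles in rad, forces in N, time in s.
With the tool pointing down it reaches from about 0.4 to 0.925 m from the base axis. Payload 12.5 kg.
Tool frame: the origin (TCP) lies between the finger pads; the fingertips stand 19 mm ahead of it and the grasp point (between the pads) is the TCP; z points along the fingers, y is the line along which they close (so a half turn about z gives the same grasp; the last joint's range is limited). The gripper opens to 95 mm and grips with 3 to 60 N. Pads are 20 mm wide; open, the fingers measure 119 mm over their backs; the gripper's body (75 mm by 180 mm) begins 59 mm behind the grasp point.
Start: joints at [-1.417, 0.491, 1.559, -0, 1.092, -0.106], TCP at [0.161, -0.604, 0.234] pointing down, gripper open.
Joint ranges: [-3.1, 3.1], [-0.84, 2.19], [0.05, 2.79], [-1.13, 4.28], [0.06, 2.93], [-2.69, 2.69]. Speed limits (rad/s): [2.22, 2.22, 2.79, 3.14, 3.14, 3.14].

INTERFACE

Orientations are given as a unit quaternion [x, y, z, w].
In Python, from plant import robot, vision, job, spotter gives the robot as it stands. The module is installed in compiled form; this text tells all that it offers.
- The arm moves only by the shell command python3 -m creep 'ROWS' [FORCE]. ROWS is JSON, a list that holds one entry, the list of rows, each a list of 5 numbers: the closure in counts, from 0 (fully open) to 255 (shut), then the shift along the tool's x, y, z in mm, then the turn about the tool's z in degrees. A call has 1 to 20 rows; each row is the pose to reach, as a shift and turn from the pose commanded when the call began, along the tool's axes at that moment; what a row does not reach only later rows make up. A row lasts 1/12 s, in which the tool goes at most 41.7 mm and 7.16 degrees, less where a joint would pass 70% of its speed; a pose out of reach is approached as far as the arm can. A call with a gripper value outside its range is refused whole. The fingers move at their own pace and stop on an object; FORCE is the grip in N (left out, the last holds). Time passes only in rows, so rows that repeat a pose let the fingers close. It gives the time, the measured TCP pose, the force, the opening and the grip force at its end, in the units of the state.
- robot.get_state(): the state, without advancing time (a new reading comes with each control period).
- vision.camera(name): name is "scene" or "top"; returns the picture (384x512x3 uint8, red, green, blue); there is no depth.
- vision.get_calibration(name): a dict with "fx", "fy", "cx", "cy" (pixels), "k1" (the pictures are not rectified: a ray, as slopes to the right and down, at radius r is drawn at 1 + k1 r^2 times it, then the intrinsics apply), "camera_from_world" (4x4, takes a point from world to camera coordinates). Camera axes: x right, y up, looking along -z (the intrinsics and any distortion apply to the point x, -y, -z); pixel columns grow to the right and rows downward; lengths in m; the calibration is good to about 2 mm. A picture is of the moment at which its call begins. get_calibration takes no time and is no camera call.
- job.sign_off(): hands the job in; it is judged then, once.
Trained networks look in the newest picture that a camera, given by its name, has taken for a name from the list of things; names that differ only in an ending like _2 or _b are one class to them, and where a whole thing is asked for, a point or a joint stands for the part that bears it (a point fixed in the world has none). Each returns a list of dicts, best first, with "conf" (0 to 1); they miss things now and then, are a little off and sometimes report something else, mostly with a low value. They report only what shows in the picture. A call takes as long as a camera call. They do not tell look-alikes from the thing itself.
- spotter.look_for(camera, target): "at" ([column, row] in pixels, amid what is visible of it).
- spotter.silhouettes(camera, target): "mask" (384x512 bool, what is visible of it) and "at" ([column, row] in pixels, amid what is visible of it).
- spotter.mark_of(camera, target): "at" ([column, row] in pixels: a listed point, or the origin of a listed thing).
The state is a dict: "time": time; "q": joint angles; "qvel": joint speeds; "effort": joint torques, N m; "eef_pos": TCP position; "eef_rot": TCP orientation; "ft_force": force on the tool from outside, world axes, zero at the start; "wrist_torque": the same for the moment, N m; "finger_gap": finger opening in m; "gripper_force": force on a finger pad.
Only numpy, scipy, OpenCV 4.12 (cv2) and the standard library are available. Lean on these libraries where they do the work, as an engineer would, in place of code of your own. Each camera call takes 0.05 s, during which the arm holds its last target. There are 200 camera calls.

## Working session

There is one attempt and no reset: what is moved stays moved. The work goes in short steps, Python scripts to look and compute and a shell command to move; the robot and the scene stay as the last step left them, time stands still between calls to the robot, and variables do not carry over. Pictures are saved under pics/ and viewed, at most 10 in all, crops included, and the job is handed in when it is done.

```bash
mkdir -p pics; cat > h.py <<'E'
import numpy as np, cv2
from plant import robot, vision, job, spotter
def ray(cal,px):
    p=np.array([(px[0]-cal["cx"])/cal["fx"],(px[1]-cal["cy"])/cal["fy"]])
    u=p.copy()
    for _ in range(20): u=p/(1+cal["k1"]*(u@u))
    T=np.array(cal["camera_from_world"]);R=T[:3,:3];t=T[:3,3]
    return -R.T@t, R.T@np.array([u[0],-u[1],-1.])
def onz(name,px,z=0.):
    c,d=ray(vision.get_calibration(name),px); return c+d*(z-c[2])/d[2]
def proj(name,P):
    cal=vision.get_calibration(name);P=np.atleast_2d(P);T=np.array(cal["camera_from_world"])
    c=P@T[:3,:3].T+T[:3,3];u=np.c_[c[:,0]/-c[:,2],-c[:,1]/-c[:,2]]
    u=u*(1+cal["k1"]*(u**2).sum(1,keepdims=True))
    return u*[cal["fx"],cal["fy"]]+[cal["cx"],cal["cy"]]
def save(name,f,im=None):
    im=vision.camera(name) if im is None else im
    cv2.imwrite("pics/"+f,im[:,:,::-1]); return im
E
python3 - <<'E'
from h import *
np.set_printoptions(precision=3,suppress=True)
s=robot.get_state();print(s['time'],s['eef_pos'],s['eef_rot'],s['ft_force'])
ims=[vision.camera(n) for n in("scene","top")]
save("","a.png",cv2.resize(ims[0],(800,600)));save("","b.png",cv2.resize(ims[1],(800,600)))
for n in("scene","top"):
  cal=vision.get_calibration(n);T=np.array(cal["camera_from_world"]);print(n,"cam at",-T[:3,:3].T@T[:3,3],cal["fx"],cal["k1"])
  for t in("rack","reader","lane_mouth","rail_left","rail_right"):
    print(n,t,[(np.round(d["at"],1),round(d["conf"],2),onz(n,d["at"])[:2]) for d in spotter.mark_of(n,t)[:4]])
E
```

```text
0.0 [ 0.161 -0.604  0.233] [ 0.992  0.13   0.    -0.001] [ 0.089 -0.095 -0.176]
scene cam at [1.242 0.029 0.575] 390.9901093140839 -0.11987882443111575
scene rack [(array([281.6, 176.2]), 0.93, array([ 0.478, -0.112])), (array([205.1, 185.4]), 0.91, array([ 0.559, -0.283])), (array([346.9, 160.7]), 0.9, array([0.37, 0.04])), (array([229.1, 150.5]), 0.58, array([ 0.398, -0.274]))]
scene reader [(array([401.1, 213.5]), 0.88, array([0.55 , 0.174]))]
scene lane_mouth [(array([326.4, 194.9]), 0.67, array([0.525, 0.004]))]
scene rail_left [(array([365.9, 189. ]), 0.82, array([0.48 , 0.093]))]
scene rail_right [(array([353.3, 219. ]), 0.58, array([0.593, 0.07 ]))]
top cam at [ 0.393 -0.156  0.937] 349.81264076460457 -0.10961604309411081
top rack [(array([296.5, 205.1]), 0.79, array([ 0.566, -0.278])), (array([293.3, 268.3]), 0.74, array([ 0.396, -0.266])), (array([234.5, 238.1]), 0.67, array([ 0.475, -0.11 ])), (array([180.4, 277.6]), 0.59, array([0.369, 0.03 ]))]
top reader [(array([135.4, 205.1]), 0.77, array([0.562, 0.164])), (array([347.2, 176.2]), 0.41, array([ 0.649, -0.422]))]
top lane_mouth [(array([141.7, 251.1]), 0.53, array([0.437, 0.138]))]
top rail_left [(array([196.9, 157.7]), 0.63, array([ 0.699, -0.   ])), (array([159.3, 229.5]), 0.49, array([0.495, 0.093]))]
top rail_right [(array([169.4, 196.1]), 0.83, array([0.588, 0.071]))]
```

View pics/b.png

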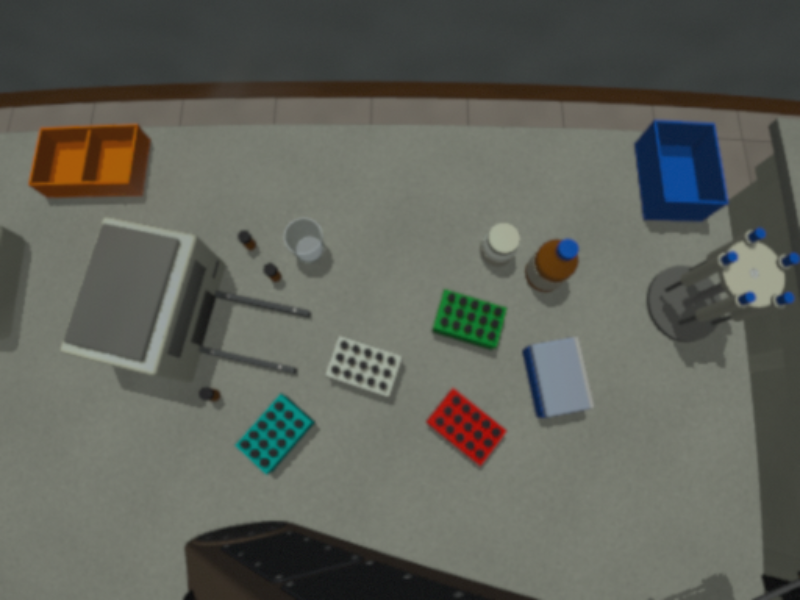

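View pics/a.png

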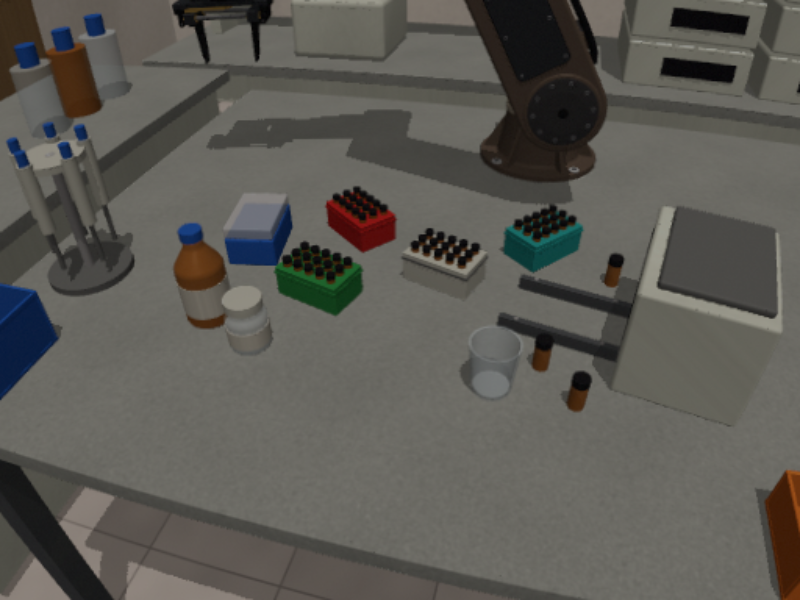

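The picture shows four racks (800x600 top view): white (365,366), green (470,318), red (466,427) and turquoise (276,433). Only the white one fits the description, and it stands before the mouth of the rails (right-hand ends at about (310,315) and (296,371)). I'll fit the lane and rack poses and confirm the white rack in a crop.

```bash
cat >> h.py <<'E'
from scipy.optimize import minimize
def box(L,W,H,cx=0,cy=0,z0=0):
    return np.array([[cx+a*L/2,cy+b*W/2,z] for a in(-1,1) for b in(-1,1) for z in(z0,z0+H)])
def T2(p,P):
    c,s=np.cos(p[2]),np.sin(p[2]);Q=P.copy();Q[:,0]=p[0]+c*P[:,0]-s*P[:,1];Q[:,1]=p[1]+s*P[:,0]+c*P[:,1];return Q
def sil(n,parts,p):
    m=np.zeros((384*4,512*4),np.uint8)
    for P in parts:
        h=cv2.convexHull(((proj(n,T2(p,P))+.5)*4).astype(np.float32)).round().astype(np.int32)
        cv2.fillConvexPoly(m,h,1)
    return cv2.resize(m.astype(np.float32),(512,384),interpolation=cv2.INTER_AREA)
def fit(obs,p0):  # obs: list of (cam, mask, parts)
    def cost(p):
        c=0
        for n,m,parts in obs:
            s=sil(n,parts,p);c+=np.abs(s-m).sum()/m.sum()
        return c/len(obs)
    sim=np.array([p0]+[np.array(p0)+d for d in np.diag([.012,.012,.12])])
    r=minimize(cost,p0,method="Nelder-Mead",options=dict(initial_simplex=sim,xatol=1e-4,fatol=1e-4))
    return r.x,r.fun
RAIL={"rail_left":[box(.17,.01,.022,-.085,.05)],"rail_right":[box(.17,.01,.022,-.085,-.05)]}
RACK=[box(.11,.07,.05)]+[box(.014,.014,.014,(i-2)*.02,(j-1)*.02,.05) for i in range(5) for j in range(3)]
def white(n,im,c,r=48):  # white-ish rack mask about pixel c, plus dark vials enclosed (hull)
    hsv=cv2.cvtColor(im,cv2.COLOR_RGB2HSV); return hsv
def pick(n,t,P,tol=25):
    q=proj(n,P)[0]; L=[d for d in spotter.silhouettes(n,t) if np.hypot(*(np.array(d["at"])-q))<tol]
    return L[0]["mask"].astype(np.float32) if L else None
E
python3 - <<'E'
from h import *
np.set_printoptions(precision=4,suppress=True)
lane0=[.561,.165,np.arctan2(.973,.23)]
ims={n:vision.camera(n) for n in("scene","top")}
allo=[]
for n in ims:
  o=[]
  for t in RAIL:
    m=pick(n,t,T2(lane0,np.array([[-.085,.05 if 'left' in t else -.05,.011]])))
    print(n,t,None if m is None else m.sum())
    if m is not None:o.append((n,m,RAIL[t]))
  if o: print("lane",n,fit(o,lane0))
  allo+=o
print("lane both",fit(allo,lane0))
o=[]
for n in ims:
  m=pick(n,"rack",np.array([[.475,-.11,.03]]));print(n,None if m is None else m.sum())
  if m is not None:o.append((n,m,RACK));print("rack",n,fit(o[-1:],[.475,-.11,1.3]))
print("rack both",fit(o,[.475,-.11,1.3]))
save("","c.png",np.hstack([cv2.resize(ims["top"][170:320,110:310],None,fx=2,fy=2,interpolation=2),cv2.resize(ims["scene"][110:260,215:415],None,fx=2,fy=2,interpolation=2)]))
E
```

```text
scene rail_left 764.0
scene rail_right 673.0
lane scene (array([0.5595, 0.1668, 1.3661]), np.float64(0.19902580976486206))
top rail_left 192.0
top rail_right 339.0
lane top (array([0.5594, 0.1654, 1.3651]), np.float64(0.3573469817638397))
lane both (array([0.5595, 0.166 , 1.3649]), np.float64(0.27844181656837463))
scene 1722.0
rack scene (array([ 0.4804, -0.1056,  1.266 ]), np.float64(0.04776422679424286))
top 1263.0
rack top (array([ 0.4809, -0.107 ,  1.2596]), np.float64(0.0325118750333786))Traceback (most recent call last):
  File "<stdin>", line 19, in <module>
  File "h.py", line 37, in fit
    r=minimize(cost,p0,method="Nelder-Mead",options=dict(initial_simplex=sim,xatol=1e-4,fatol=1e-4))
    res = _minimize_neldermead(fun, x0, args, callback, bounds=bounds,
                               **options)
    fxr = func(xr)
    fx = function(np.copy(x), *(wrapper_args + args))
  File "h.py", line 34, in cost
    s=sil(n,parts,p);c+=np.abs(s-m).sum()/m.sum()
  File "h.py", line 27, in sil
    h=cv2.convexHull(((proj(n,T2(p,P))+.5)*4).astype(np.float32)).round().astype(np.int32)
                       ~~~~^^^^^^^^^^^
  File "h.py", line 12, in proj
    cal=vision.get_calibration(name);P=np.atleast_2d(P);T=np.array(cal["camera_from_world"])
ValueError: time passes only in moves, steps and waits
```

```bash
sed -i 's/^def ray/CAL={n:vision.get_calibration(n) for n in("scene","top")}\ndef ray/; s/vision.get_calibration(name)/CAL[name]/g; /^def white/,/return hsv/d' h.py; cat >> h.py <<'E'
from scipy.spatial.transform import Rotation as Rt
LANE=[.5595,.166,1.365]
def tolane(p): 
    d=np.array(p[:2])-LANE[:2];c,s=np.cos(LANE[2]),np.sin(LANE[2]);return np.array([c*d[0]+s*d[1],-s*d[0]+c*d[1],p[2]-LANE[2]])
def plan(x,y,z,ydeg): # target TCP in lane frame (m), tool y line at ydeg from lane x
    s=robot.get_state();R=Rt.from_quat(s["eef_rot"]).as_matrix()
    w=T2(LANE,np.array([[x,y,z]]))[0];sh=R.T@(w-s["eef_pos"])*1000
    a=np.degrees(np.arctan2(R[1,1],R[0,1]));turn=-(((np.degrees(LANE[2])+ydeg-a)+90)%180-90)
    cur=T2([0,0,0],np.array([[0,0,0.]]))
    print("t",s["time"],"cur lane",tolane([*s["eef_pos"][:2],0])[:2].round(4),"z",s["eef_pos"][2].round(4),"shift",sh.round(1),"turn",round(turn,1),"F",np.round(s["ft_force"],1),"gap",s["finger_gap"])
def rackpose(p0=(.4807,-.1063,1.263)):
    ims={n:vision.camera(n) for n in CAL};o=[]
    for n in CAL:
        m=pick(n,"rack",np.array([[p0[0],p0[1],.03]]))
        if m is not None:
            o.append((n,m,RACK));r=fit(o[-1:],list(p0));print(n,r[0].round(4),round(r[1],3),"lane:",(tolane(r[0])*[1000,1000,57.3]).round(1))
    return ims
E
python3 - <<'E'
from h import *
ims=rackpose()
save("","c.png",np.hstack([cv2.resize(ims["top"][170:320,110:310],None,fx=2,fy=2,interpolation=2),cv2.resize(ims["scene"][110:260,215:415],None,fx=2,fy=2,interpolation=2)]))
plan(-.283,.095,.234,0)
E
```

```text
scene [ 0.4816 -0.1058  1.2475] 0.046 lane: [-282.    20.7   -6.7]
top [ 0.4807 -0.1082  1.251 ] 0.038 lane: [-284.5   21.1   -6.5]
t 1.2 cur lane [-0.8353  0.2331] z 0.2337 shift [ 3.714e+02 -4.315e+02 -4.000e-01] turn 26.7 F [-0.  -0.3 -0.6] gap 0.09527357114287872
```

View pics/c.png

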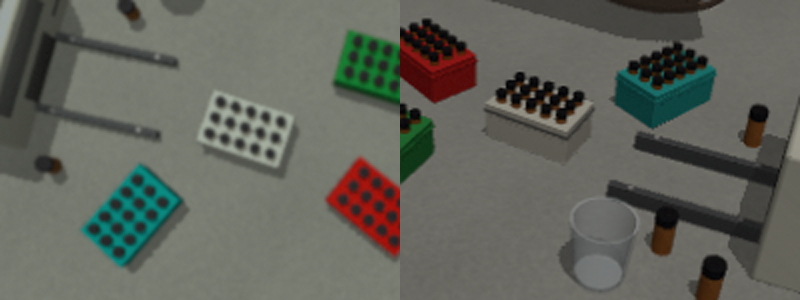

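The crop confirms the white rack at (245,128), left panel, just outside the rail mouth; green (370,65), red (365,210) and turquoise (132,215) are the look-alikes. First I'll nudge it sideways from the robot side with a lane-parallel hand to square and centre it.

```bash
python3 -m creep '[[[80,371,-431,0,27],[80,371,-431,0,27],[80,371,-431,0,27],[80,371,-431,0,27],[80,371,-431,0,27],[80,371,-431,0,27],[80,371,-431,0,27],[80,371,-431,0,27],[80,371,-431,0,27],[80,371,-431,0,27],[80,371,-431,0,27],[80,371,-431,0,27],[80,371,-431,0,27],[80,371,-431,0,27],[80,371,-431,0,27],[80,371,-431,0,27],[80,371,-431,0,27],[80,371,-431,0,27],[80,371,-431,0,27],[80,371,-431,0,27]]]' 20; python3 - <<'E'
from h import *
plan(-.283,.095,.036,0)
save("scene","d.png",cv2.resize(vision.camera("scene"),(800,600)))
E
```

```text
time: 2.87
eef_pos: [0.4081, -0.0931, 0.2336]
eef_rot: [0.994, -0.106, 0.0, 0.0]
ft_force: [-0.2, 0.2, -0.1]
finger_gap: 0.0654
gripper_force: 0.0
t 2.8667 cur lane [-0.2845  0.0952] z 0.2336 shift [  0.2  -1.5 197.6] turn -0.4 F [-0.2  0.2 -0.1] gap 0.06542276177799511
```

View pics/d.png

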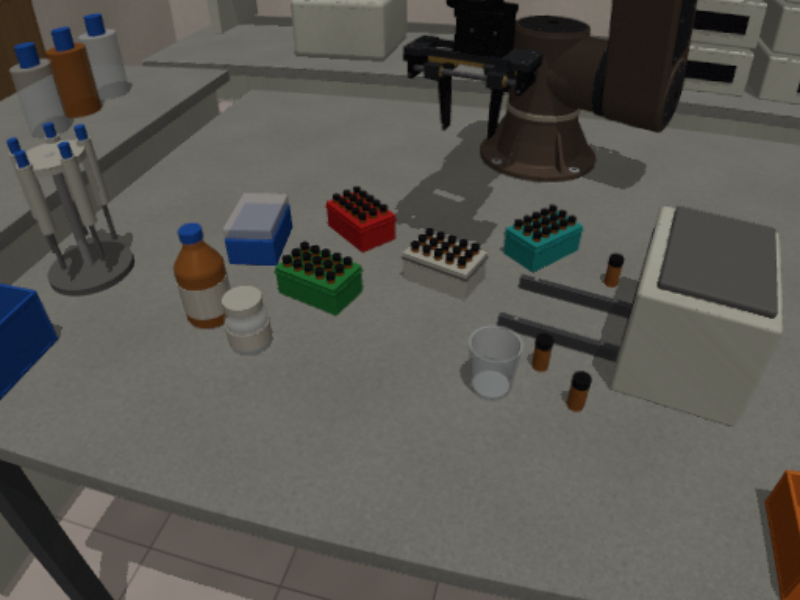

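The hand (fingers at (445,110) and (493,120)) is over the free bench on the robot side of the white rack. Next: lower it, then push slowly sideways.

```bash
python3 -m creep '[[[80,0,-1,30,-0.4],[80,0,-1,60,-0.4],[80,0,-1,90,-0.4],[80,0,-1,120,-0.4],[80,0,-1,150,-0.4],[80,0,-1,175,-0.4],[80,0,-1,190,-0.4],[80,0,-1,198,-0.4],[80,0,-1,198,-0.4],[80,0,-1,198,-0.4]]]'
python3 -m creep '[[[80,4,0,0,0],[80,8,0,0,0],[80,12,0,0,0],[80,15,0,0,0],[80,18,0,0,0],[80,20,0,0,0],[80,22,0,0,0],[80,24,0,0,0],[80,26,0,0,0],[80,28,0,0,0],[80,30,0,0,0],[80,32,0,0,0],[80,34,0,0,0],[80,36,0,0,0],[80,38,0,0,0],[80,40,0,0,0],[80,41,0,0,0],[80,42,0,0,0],[80,42,0,0,0],[80,42,0,0,0]]]'
python3 - <<'E'
from h import *
plan(-.283,.047,.036,0)
rackpose((.488,-.107,1.36))
E
```

```text
time: 3.75
eef_pos: [0.4087, -0.0915, 0.0359]
eef_rot: [0.995, -0.102, -0.0, 0.0]
ft_force: [-0.2, 0.4, 1.2]
finger_gap: 0.0652
gripper_force: 0.0
time: 5.42
eef_pos: [0.4499, -0.0998, 0.0356]
eef_rot: [0.995, -0.102, 0.0, 0.0]
ft_force: [-0.9, -0.7, -0.7]
finger_gap: 0.0649
gripper_force: 0.4
t 5.4167 cur lane [-0.2826  0.053 ] z 0.0356 shift [ 6.   0.4 -0.4] turn 0.1 F [-0.9 -0.7 -0.7] gap 0.06490396886534082
scene [ 0.4951 -0.1053  1.3867] 0.046 lane: [-278.8    7.6    1.2]
top [ 0.5021 -0.1305  1.4435] 14.125 lane: [-302.    -4.4    4.5]
```

The rack came along and squared up (scene fit: 7.6 mm left). 8 mm more, then back off and look.

```bash
python3 -m creep '[[[80,1,0,0,0],[80,2,0,0,0],[80,3,0,0,0],[80,4,0,0,0],[80,5,0,0,0],[80,6,0,0,0],[80,7,0,0,0],[80,7.5,0,0,0],[80,8,0,0,0],[80,8,0,0,0],[80,8,0,0,0],[80,0,0,0,0],[80,-10,0,0,0],[80,-25,0,0,0],[80,-35,0,0,0],[80,-35,0,-30,0],[80,-35,0,-65,0],[80,-35,0,-100,0],[80,-35,0,-130,0],[80,-35,0,-130,0]]]'
python3 - <<'E'
from h import *
save("top","e.png",cv2.resize(rackpose((.5025,-.107,1.365))["top"][130:322,110:366],(800,600)))
plan(-.36,0,.166,90)
E
```

```text
time: 7.28
eef_pos: [0.4166, -0.0931, 0.1702]
eef_rot: [0.995, -0.102, 0.004, 0.001]
ft_force: [-0.0, 0.4, -0.1]
finger_gap: 0.0654
gripper_force: 0.0
scene [ 0.5026 -0.1069  1.3715] 0.041 lane: [-278.8   -0.     0.4]
top [ 0.5098 -0.1111  1.3627] 0.483 lane: [-2.814e+02 -8.000e+00 -1.000e-01]
t 7.4833 cur lane [-0.2826  0.0888] z 0.1648 shift [88.8 77.5 -1.3] turn -89.9 F [-0.2  0.9  0.3] gap 0.06483684467073234
```

View pics/e.png

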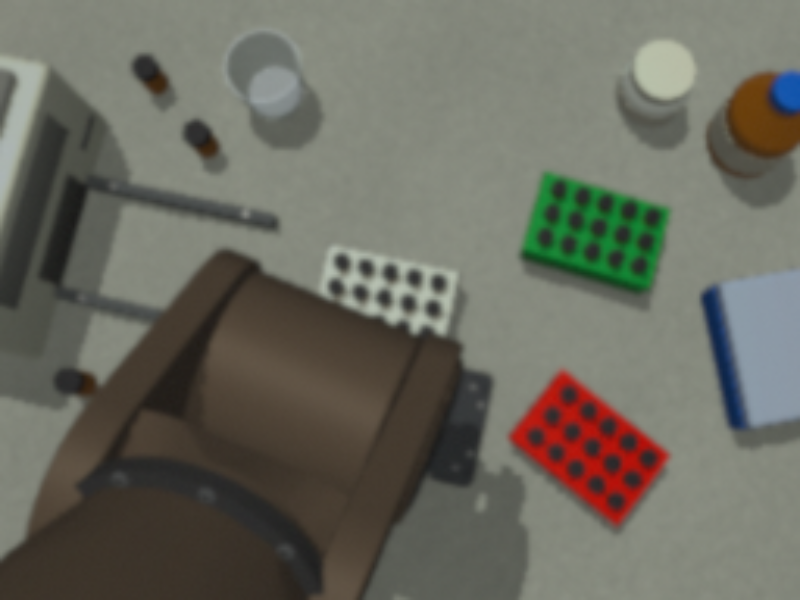

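The top view shows the white rack at (390,295), half hidden by the arm and lined up with the lane; the scene fit puts it at 0 mm, 0.4°. Next: turn the hand 90° and go behind it with the fingers half shut.

```bash
python3 -m creep '[[[150,0,30,0,-7],[150,20,60,0,-14],[150,40,88,0,-21],[150,60,88,0,-28],[150,80,88,0,-35],[150,89,88,0,-42],[150,89,88,0,-49],[150,89,88,0,-56],[150,89,88,0,-63],[150,89,88,0,-70],[150,89,88,0,-77],[150,89,88,0,-84],[150,89,88,0,-90],[150,89,88,0,-90],[150,89,88,0,-90],[150,89,88,0,-90],[150,89,88,0,-90]]]'
python3 - <<'E'
from h import *
save("top","f.png",cv2.resize(rackpose((.5025,-.107,1.365))["top"][130:322,110:366],(800,600)))
plan(-.37,0,.046,90)
print(robot.get_state()["q"])
E
```

```text
time: 8.9
eef_pos: [0.4846, -0.1968, 0.1651]
eef_rot: [0.776, 0.63, -0.0, -0.0]
ft_force: [-0.5, -0.5, 0.6]
finger_gap: 0.0391
gripper_force: 0.0
scene [ 0.5021 -0.107   1.3615] 0.06 lane: [-2.79e+02  4.00e-01 -2.00e-01]
t 9.1 cur lane [-0.3705 -0.001 ] z 0.1656 shift [  0.5  -1.  119.6] turn 0.0 F [0.5 0.3 0.5] gap 0.039224474529381693
[-5.12053919e-01  4.33671411e-01  1.88359252e+00 -9.75952919e-05
  8.24304667e-01 -3.06690945e-01]
```

View pics/f.png

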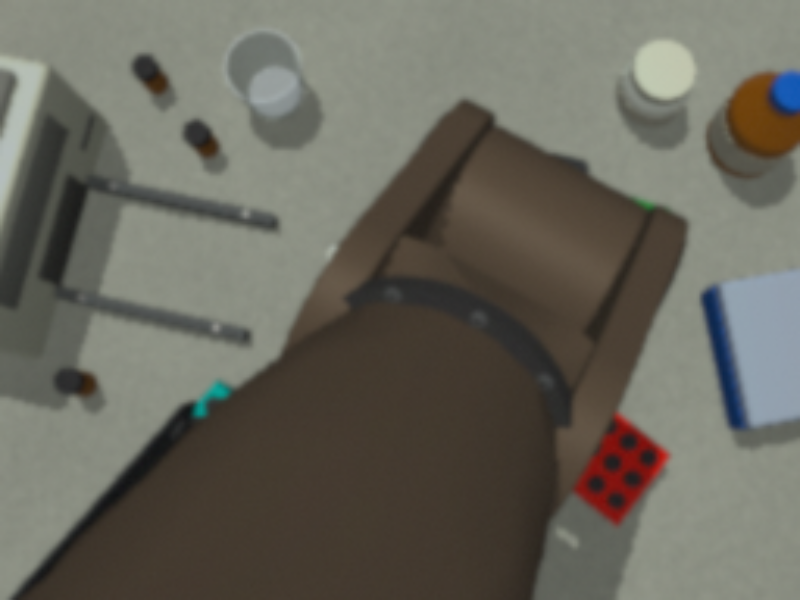

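The arm hides the white rack from above, so the scene camera is now the guide. Next: descend behind it and check the lane model with an overlay.

```bash
python3 -m creep '[[[150,0,-1,30,0],[150,0,-1,60,0],[150,0,-1,90,0],[150,0,-1,110,0],[150,0,-1,118,0],[150,0,-1,118,0],[150,0,-1,118,0]]]'
python3 - <<'E'
from h import *
im=rackpose((.5025,-.107,1.365))["scene"]
k=3;r0,c0=130,220;v=cv2.resize(im[r0:r0+190,c0:c0+260],None,fx=k,fy=k,interpolation=cv2.INTER_CUBIC)
def poly(P,p,col):
    q=(proj("scene",T2(p,P))-[c0,r0]+.5)*k; cv2.polylines(v,[q.round().astype(np.int32)],True,col,1)
for y in(.05,-.05):
    poly(np.array([[-.17,y-.005,.022],[-.17,y+.005,.022],[0,y+.005,.022],[0,y-.005,.022]]),LANE,(255,255,0))
save("","g.png",v)
plan(-.37,0,.046,90)
E
```

```text
time: 9.68
eef_pos: [0.484, -0.1968, 0.0481]
eef_rot: [0.776, 0.631, -0.0, 0.0]
ft_force: [0.2, 0.0, -0.3]
finger_gap: 0.0392
gripper_force: 0.0
scene [ 0.5022 -0.1057  1.3864] 0.046 lane: [-277.7    0.6    1.2]
top [ 0.5183 -0.0741  0.7468] 4.68 lane: [-243.4   -8.7  -35.4]
t 9.8833 cur lane [-0.3707 -0.0005] z 0.0489 shift [ 0.7 -0.5  2.9] turn 0.1 F [-0.3 -0.5  0.4] gap 0.039491972098961346
```

View pics/g.png

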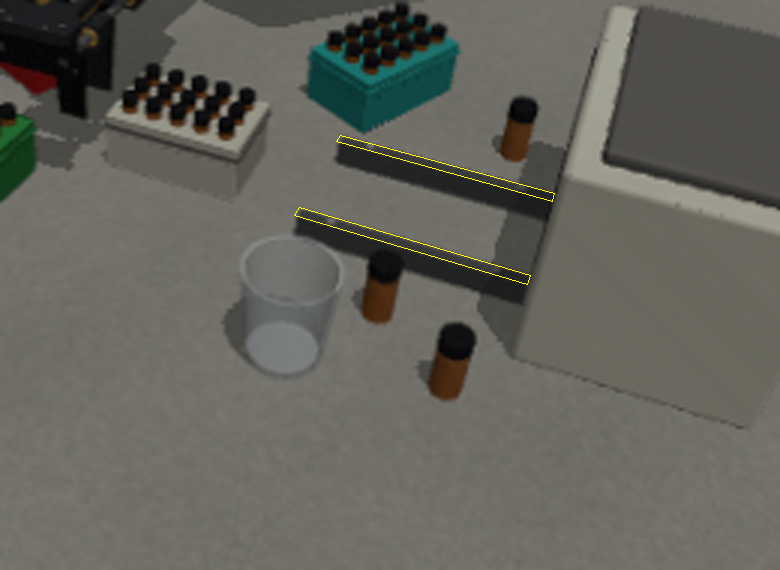

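The lane model (yellow) lies on both rails; the white rack is at (185,130), squared to them, with the fingers behind it at (75,85). Now I'll push to the mouth and check.

```bash
python3 -m creep '[[[150,8,0,0,0],[150,15,0,0,0],[150,20,0,0,0],[150,23,0,0,0],[150,26,0,0,0],[150,29,0,0,0],[150,33,0,0,0],[150,37,0,0,0],[150,41,0,0,0],[150,45,0,0,0],[150,49,0,0,0],[150,53,0,0,0],[150,57,0,0,0],[150,61,0,0,0],[150,65,0,0,0],[150,69,0,0,0],[150,73,0,0,0],[150,77,0,0,0],[150,80,0,0,0],[150,80,0,0,0]]]'
python3 - <<'E'
from h import *
x=T2(LANE,np.array([[-.226,0,0]]))[0]
rackpose((x[0],x[1],1.365))
plan(-.12,0,.046,90)
E
```

```text
time: 11.55
eef_pos: [0.5, -0.1176, 0.0475]
eef_rot: [0.775, 0.631, -0.0, -0.0]
ft_force: [0.3, -0.0, 0.3]
finger_gap: 0.0391
gripper_force: 0.0
scene [ 0.5138 -0.0511  1.3808] 0.054 lane: [-221.9    0.4    0.9]
t 11.75 cur lane [-0.2904  0.0003] z 0.0474 shift [170.4   0.5   1.5] turn 0.1 F [ 1.2 -0.3  0.8] gap 0.03915909666772918
```

```bash
python3 -m creep '[[[150,4,0,0,0],[150,9,0,0,0],[150,14,0,0,0],[150,19,0,0,0],[150,24,0,0,0],[150,29,0,0,0],[150,34,0,0,0],[150,39,0,0,0],[150,44,0,0,0],[150,49,0,0,0],[150,54,0,0,0],[150,59,0,0,0],[150,64,0,0,0],[150,69,0,0,0],[150,74,0,0,0],[150,79,0,0,0],[150,84,0,0,0],[150,88,0,0,0],[150,90,0,0,0],[150,90,0,0,0]]]'
python3 - <<'E'
from h import *
x=T2(LANE,np.array([[-.132,0,0]]))[0]
im=rackpose((x[0],x[1],1.365))["scene"]
save("","i.png",cv2.resize(im[120:312,210:466],(800,600)))
plan(-.12,0,.046,90)
E
```

```text
time: 13.42
eef_pos: [0.5184, -0.0297, 0.0476]
eef_rot: [0.775, 0.631, 0.0, 0.0]
ft_force: [0.1, -0.0, 0.2]
finger_gap: 0.0391
gripper_force: 0.0
scene [0.5273 0.0375 1.3698] 0.124 lane: [-132.4    5.3    0.3]
t 13.6167 cur lane [-2.006e-01  2.000e-04] z 0.0477 shift [80.6  0.2  1.7] turn 0.1 F [ 0.8  0.  -0.1] gap 0.039199943896262426
```

View pics/i.png

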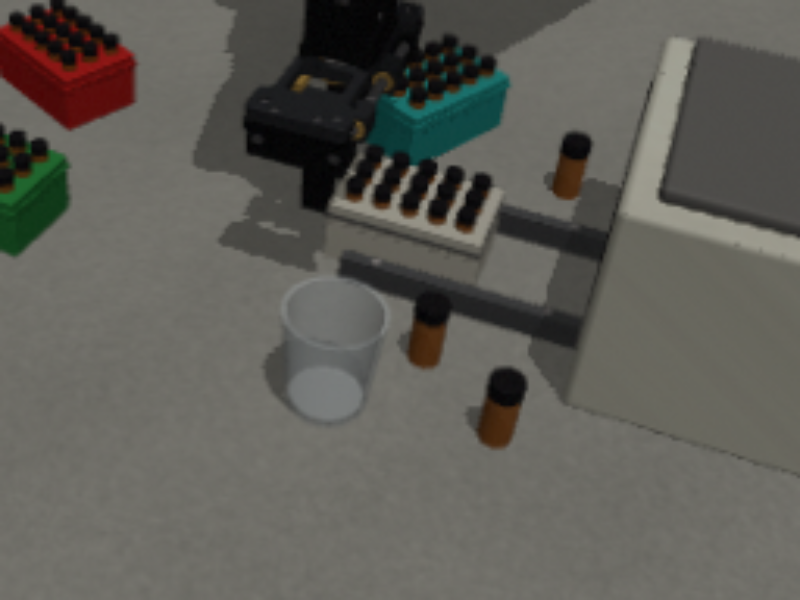

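The rack (415,215) is inside the lane, with clear bench either side. The near rail hides its foot, which biases the lateral fit. Continue nearly home.

```bash
python3 -m creep '[[[150,4,0,0,0],[150,9,0,0,0],[150,14,0,0,0],[150,19,0,0,0],[150,24,0,0,0],[150,29,0,0,0],[150,34,0,0,0],[150,39,0,0,0],[150,44,0,0,0],[150,49,0,0,0],[150,54,0,0,0],[150,58,0,0,0],[150,61,0,0,0],[150,64,0,0,0],[150,66,0,0,0],[150,68,0,0,0],[150,69,0,0,0],[150,70,0,0,0],[150,71,0,0,0],[150,71,0,0,0]]]'
python3 -m creep '[[[150,0.5,0,0,0],[150,1,0,0,0],[150,1.5,0,0,0],[150,2,0,0,0],[150,2.5,0,0,0],[150,3,0,0,0],[150,3.5,0,0,0],[150,4,0,0,0],[150,4,0,0,0]]]'
python3 -m creep '[[[150,0.5,0,0,0],[150,1,0,0,0],[150,1.5,0,0,0],[150,2,0,0,0],[150,2,0,0,0]]]'
```

```text
time: 15.28
eef_pos: [0.5327, 0.0394, 0.0476]
eef_rot: [0.776, 0.631, 0.0, 0.0]
ft_force: [1.0, -1.5, 1.0]
finger_gap: 0.0394
gripper_force: 0.7
time: 16.03
eef_pos: [0.5335, 0.0433, 0.0476]
eef_rot: [0.776, 0.631, -0.0, 0.0]
ft_force: [-0.8, -1.4, 2.0]
finger_gap: 0.0391
gripper_force: 1.0
time: 16.45
eef_pos: [0.5339, 0.0453, 0.0476]
eef_rot: [0.776, 0.631, -0.0, 0.0]
ft_force: [-0.2, -1.8, 1.1]
finger_gap: 0.0392
gripper_force: 1.0
```

```bash
for i in 1; do :; done; python3 -m creep '[[[150,0.5,0,0,0],[150,1,0,0,0],[150,1,0,0,0]]]' | grep -E "pos|force"
python3 -m creep '[[[150,0.5,0,0,0],[150,1,0,0,0],[150,1,0,0,0]]]' | grep -E "pos|force"
python3 -m creep '[[[150,0.5,0,0,0],[150,1,0,0,0],[150,1,0,0,0]]]' | grep -E "pos|force"
```

```text
eef_pos: [0.5342, 0.0462, 0.0476]
ft_force: [-1.4, -2.3, 1.3]
gripper_force: 1.0
eef_pos: [0.5343, 0.0472, 0.0476]
ft_force: [-0.3, -2.7, 0.4]
gripper_force: 0.9
eef_pos: [0.5346, 0.0474, 0.0476]
ft_force: [-0.8, -9.3, 2.1]
gripper_force: 5.1
```

Force has risen: it is at the stop. One small seating push, then retreat and look.

```bash
python3 -m creep '[[[150,0.5,0,0,0],[150,0.5,0,0,0]]]' | grep -E "pos|force"
python3 -m creep '[[[150,-3,0,0,0],[150,-10,0,0,0],[150,-25,0,0,0],[150,-45,0,0,0],[150,-60,0,0,0],[150,-60,0,-30,0],[150,-60,0,-70,0],[150,-60,0,-110,0],[150,-70,0,-150,0],[150,-105,0,-180,0],[150,-145,0,-180,0],[150,-185,0,-180,0],[150,-225,0,-180,0],[150,-265,0,-180,0],[150,-300,0,-180,0],[150,-300,0,-180,0],[150,-300,0,-180,0]]]'
python3 - <<'E'
from h import *
x=T2(LANE,np.array([[-.055,0,0]]))[0]
ims=rackpose((x[0],x[1],1.365))
a=cv2.resize(ims["top"][170:290,85:245],(400,300));b=cv2.resize(ims["scene"][130:280,260:460],(400,300))
save("","j.png",np.hstack([a,b]))
E
```

```text
eef_pos: [0.5346, 0.0474, 0.0476]
ft_force: [-1.8, -15.7, 0.6]
gripper_force: 7.3
time: 18.78
eef_pos: [0.473, -0.2465, 0.2273]
eef_rot: [0.777, 0.63, 0.0, -0.0]
ft_force: [-0.8, 0.3, -0.1]
finger_gap: 0.0389
gripper_force: 0.0
scene [0.5377 0.114  1.3876] 0.172 lane: [-55.4  10.7   1.3]
top [0.5488 0.1136 1.3356] 0.058 lane: [-53.5  -0.2  -1.7]
```

View pics/j.png

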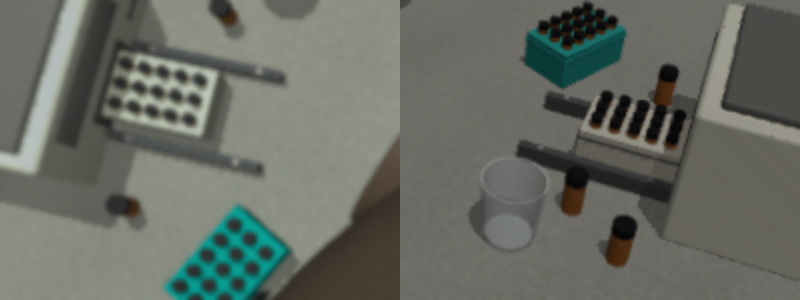

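The rack sits home between the rails, (160,90) in the top crop, with a gap on both sides. The top fit gives -53.5 / -0.2 mm, the other items are undisturbed, and the hand is up and clear.

```bash
python3 -c "
from plant import job; print(job.sign_off())"
```

```text
the job is handed in; nothing more can be done
None
```

The white rack was pushed straight down the lane until the push force rose against the reader's front; the last top-camera fit put it about 0.2 mm off centre, with gaps to both rails in view. The other things I could see stood where they were, and I handed the job in at about 19 s with the hand raised clear.

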